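# Third hand on the heating mantle's control box

### The arm

A 6-joint arm with a two-finger parallel gripper is mounted at the origin on the work surface. World frame = base frame: x ahead of the robot, y to its left, z up, the work surface at z = 0. Lengths are in m, angles in rad, forces in N, time in s.
With the tool pointing down it reaches from about 0.35 to 0.975 m from the base axis. Payload 4.9 kg.
Tool frame: the origin (TCP) lies between the finger pads; the fingertips stand 25 mm ahead of it and the grasp point (between the pads) lies 6 mm ahead of it; z points along the fingers, y is the line along which they close (so a half turn about z gives the same grasp; the last joint's range is limited). The gripper opens to 85 mm and grips with 20 to 120 N. Pads are 22 mm wide; open, the fingers measure 114 mm over their backs; the gripper's body (76 mm by 85 mm) begins 54 mm behind the grasp point. The pads swing forward as they close: fully open they stand 13 mm farther back than shut.
Start: joints at [1.12, 0.053, 1.613, -0, 1.476, -0.119], TCP at [0.204, 0.591, 0.256] pointing down, gripper open.
Joint ranges: [-3.01, 3.01], [-1.01, 2.22], [0.06, 2.58], [-1.02, 4.17], [0.09, 2.62], [-3.14, 3.14]. Speed limits (rad/s): [2.57, 2.57, 3.14, 3.14, 3.14, 3.14].

### API

Orientations are given as a unit quaternion [w, x, y, z].
In Python, from plant import manip gives the robot as it stands.
- The arm moves only by the shell command python3 -m inch 'ROWS'. ROWS is JSON, a list of rows, each a list of 3 entries, a list of its own where there are three numbers: the shift along the tool's x, y, z in m, then the turn, a rotation vector about the tool's x, y, z in rad, then the opening, from 0 (shut) to 1 (fully open). A call has 1 to 8 rows; each row shifts and turns the commanded pose from where the row before left it, along the tool's axes as they then stand; what a row does not reach is not made up. A row lasts 1/10 s, in which the tool goes at most 50 mm and 8.59 degrees, less where a joint would pass 70% of its speed; a pose out of reach is approached as far as the arm can. A call with a gripper value outside its range is refused whole. The fingers move at their own pace and stop on an object; the grip force is fixed at half the most. Time passes only in rows, so rows that do not move let the fingers close. It gives the time, the measured TCP pose, the force, the opening and the grip force at its end, in the units of the state.
- manip.state(): the state, without advancing time (a new reading comes with each control period).
- manip.grab_frame(name): name is "scene" or "top" or "wrist"; returns (picture, depth): 384x512x3 uint8, red, green, blue; 384x512 float32, m along the optical axis (not along the pixel's ray), 0 where there is no reading.
- manip.camera_params(name): a dict with "camera_matrix" (3x3 intrinsics, pixels), "k1" (the pictures are not rectified: a ray, as slopes to the right and down, at radius r is drawn at 1 + k1 r^2 times it, then the intrinsics apply), "rvec" (rotation vector, rad) and "tvec" (3), from world to camera coordinates, as OpenCV has them. Camera axes: x right, y down, z forward; pixel columns grow to the right and rows downward; lengths in m; the calibration is good to about 2 mm. A picture is of the moment at which its call begins: read the wrist's pose just before it. camera_params takes no time and is no camera call; for the wrist camera it gives the pose at the moment of the call.
- manip.job_done(): hands the job in; it is judged then, once.
Trained networks look in the newest picture that a camera, given by its name, has taken for a name from the list of things; names that differ only in an ending like _2 or _b are one class to them, and where a whole thing is asked for, a point or a joint stands for the part that bears it (a point fixed in the world has none). Each returns a list of dicts, best first, with "score" (0 to 1); they miss things now and then, are a little off and sometimes report something else, mostly with a low value. They report only what shows in the picture. A call takes as long as a camera call. They do not tell look-alikes from the thing itself.
- manip.look_for(camera, label): "point" ([x, y, z] in m, in world coordinates, good to about 4 mm: the middle of the surface that is visible of it).
The state is a dict: "time": time; "joint_pos": joint angles; "joint_vel": joint speeds; "joint_efforts": joint torques, N m; "tool_pos": TCP position; "tool_rot": TCP orientation; "contact_force": force on the tool from outside, world axes, zero at the start; "ft_torque": the same for the moment, N m; "gripper_width": opening from 0.0 (shut) to 1.0 (fully open); "grasp_force": force on a finger pad.
Only numpy, scipy, OpenCV 4.12 (cv2) and the standard library are available. Lean on these libraries where they do the work, as an engineer would, in place of code of your own. Each camera call takes 0.05 s, during which the arm holds its last target. There are 200 camera calls.

### The job

The control box of the large heating mantle is open: pick up the larger of the two louvred covers, seat it flat over the box's two guide pins, and press it gently down on the soft seal with a steady push of about 10 N, so that the seal is squeezed to about half its height. Hold that push steady for at least three seconds, and finish still holding the cover pressed down so that I can drive its screws: do not let go, and do not ram the cover down. Leave the smaller cover and everything else on the bench as it is.

Things in the scene. Friction and masses are not known exactly. Their poses are not given: they have to be found in the camera images.
- mantle: The large heating mantle, fixed: a round grey housing 220 mm across, 118 mm high, with an open-topped blue control box on its side. Origin on the bench under the middle of that box, z up. The box is 150 mm along x, 96 mm along y, its metal rim 88 mm above the bench. The round housing lies towards -y (its axis 172 mm away), the knob panel faces +y.
- rim (a point): The centre of the control box's opening, level with its metal rim (88 mm above the bench), axes as mantle. Round the opening runs a soft black hollow rubber seal, 115 x 92 mm outside, 7 mm wide, standing 7 mm above the rim. It sinks straight down like a spring, 3.5 N per mm: 12 N at half height, 24.5 N when the cover meets the metal rim.
- pin_a (a point): Tip of one of the two steel guide pins, on the box's end flanges at x = +65 mm (this one) and -65 mm, y = 0 in the mantle's axes. Each is 6 mm thick up to 13 mm above the rim, then tapers to a 2 mm tip 22 mm above the rim.
- pin_b (a point): Tip of the other guide pin (x = -65 mm), 22 mm above the rim.
- cover: The larger cover, loose, lying flat on the bench right way up: bare aluminium plate 150 x 96 x 4 mm (x, y, z), 0.2 to 0.3 kg, with a louvred hood in the middle, 84 mm along x, 40 mm along y, upright sides, flat top 30 mm above the underside. Origin: centre of the underside, z up. Two 9 mm holes for the pins at x = +65 and -65 mm, y = 0. Either end may go to either pin.
- small_cover: The smaller cover of another mantle, not needed: the same kind of aluminium plate but 110 x 76 x 4 mm, with a hood 56 x 32 x 20 mm; lies flat beside the larger one. Origin at the centre of its underside.
- screwdriver: A screwdriver, 190 mm long, lying on the bench near the robot; leave alone.
- boss_head: A small steel clamp boss with a thumbscrew, about 80 mm long and 26 mm high, lying beyond the control box; leave alone.
- screw_dish: A white dish 80 mm across, 14 mm high, holding the cover's screws; leave alone.
- beaker: A glass beaker 68 mm across, 95 mm high, behind the covers; origin at the centre of its underside; leave alone.
- reagent: An amber reagent bottle with a blue cap, 72 mm across, 160 mm high, far side of the bench; leave alone.
- wash_bottle: A white wash bottle with a bent spout, 66 mm across, 185 mm high, far side of the bench; leave alone.
Things that resemble listed ones, but are neither listed nor needed, are in the scene too. What is shaped like the cover but purple, red or turquoise is not meant.

How it is judged:
By the outcome, as a careful person would: the job done as asked, in the order asked, and still so for the second after the job is handed in, while the arm keeps its last pose, push and grip.
It also fails if it takes over 53 s, if anything falls off the work surface, if the arm or the gripper's body presses on something with over 40 N, if the wrist force passes 120 N, or if a joint passes its speed limit or range.

## Working session

There is one attempt and no reset: what is moved stays moved. The work goes in short steps, Python scripts to look and compute and a shell command to move; the robot and the scene stay as the last step left them, time stands still between calls to the robot, and variables do not carry over. Pictures are saved under pics/ and viewed, at most 10 in all, crops included, and the job is handed in when it is done.

```bash
ls; mkdir -p pics; cat > h.py <<'E'
import numpy as np, cv2
from plant import manip
from scipy.spatial.transform import Rotation as R
def cam(n):
    p=manip.camera_params(n); K=np.array(p["camera_matrix"]); k=p["k1"]
    Rm=cv2.Rodrigues(np.array(p["rvec"],float))[0]; t=np.array(p["tvec"],float).ravel()
    return K,np.array([k,0,0,0,0.]),Rm,t
def rays(c,uv):
    K,d,Rm,t=c; return cv2.undistortPoints(np.array(uv,np.float64).reshape(-1,1,2),K,d)[:,0]
def world(c,uv,z=None,dep=None):
    """pixels -> world at plane height z or with depth along axis"""
    K,d,Rm,t=c; r=rays(c,uv); r=np.c_[r,np.ones(len(r))]; o=-Rm.T@t; w=r@Rm
    s=(z-o[2])/w[:,2] if dep is None else np.asarray(dep)
    return o+w*s[:,None] if np.ndim(s) else o+w*s
def cloud(c,dep):
    v,u=np.mgrid[:dep.shape[0],:dep.shape[1]]
    return world(c,np.c_[u.ravel(),v.ravel()],dep=dep.ravel()).reshape(*dep.shape,3)
def proj(c,P):
    K,d,Rm,t=c; return cv2.projectPoints(np.array(P,float).reshape(-1,1,3),cv2.Rodrigues(Rm)[0],t,K,d)[0][:,0]
E
python3 - <<'E'
from h import *
for n in("scene","top"):
    im,d=manip.grab_frame(n); np.savez(f"{n}.npz",im=im,d=d)
    cv2.imwrite(f"pics/{n}1.png",cv2.resize(im[...,::-1],(800,600),interpolation=cv2.INTER_CUBIC))
    c=cam(n); 
    for l in("cover","small_cover","mantle","pin_a","pin_b"):
        for q in manip.look_for(n,l)[:4]: print(n,l,np.round(q["point"],3),round(q["score"],2),proj(c,q["point"]).round())
s=manip.state(); print(s)
E
```

```text
pics
scene cover [0.52  0.131 0.005] 0.79 [[243. 208.]]
scene cover [ 0.276 -0.222  0.006] 0.78 [[ 88. 220.]]
scene cover [0.512 0.526 0.005] 0.6 [[340. 134.]]
scene cover [ 0.552 -0.3    0.09 ] 0.54 [[109. 303.]]
scene small_cover [0.512 0.331 0.004] 0.78 [[294. 168.]]
scene mantle [ 0.547 -0.3    0.082] 0.76 [[109. 303.]]
scene pin_a [ 0.548 -0.303  0.091] 0.61 [[107. 303.]]
scene pin_a [0.757 0.249 0.058] 0.45 [[337. 234.]]
scene pin_a [0.336 0.208 0.022] 0.29 [[224. 148.]]
scene pin_b [ 0.548 -0.303  0.091] 0.61 [[107. 303.]]
scene pin_b [0.757 0.249 0.058] 0.45 [[337. 234.]]
scene pin_b [0.336 0.208 0.022] 0.29 [[224. 148.]]
top cover [0.511 0.144 0.001] 0.91 [[258. 202.]]
top cover [0.301 0.462 0.002] 0.9 [[152. 270.]]
top cover [ 0.27  -0.221  0.   ] 0.8 [[378. 281.]]
top cover [0.505 0.537 0.007] 0.79 [[130. 203.]]
top small_cover [0.499 0.331 0.004] 0.68 [[197. 206.]]
top mantle [ 0.541 -0.289  0.091] 0.92 [[405. 188.]]
top pin_a [ 0.547 -0.286  0.089] 0.6 [[403. 186.]]
top pin_b [ 0.547 -0.286  0.089] 0.6 [[403. 186.]]
{'time': 0.6, 'joint_pos': array([ 1.11998437e+00,  5.26794081e-02,  1.61288135e+00, -1.84623918e-05,
        1.47599440e+00, -1.18966685e-01]), 'joint_vel': array([-0.00056672, -0.00028827, -0.00045273,  0.00094875,  0.00125899,
       -0.00114816]), 'joint_efforts': array([ 1.38157584e-04, -3.93413115e+01, -3.70228529e+01, -3.56092926e-05,
        6.92563099e-04,  9.34111561e-07]), 'tool_pos': array([0.20359735, 0.59089754, 0.25632751]), 'tool_rot': array([1.40882966e-05, 1.65161505e-01, 9.86266534e-01, 1.54088462e-05]), 'contact_force': array([ 0.4344261 , -0.25991774,  0.16063342]), 'ft_torque': array([-0.02433811, -0.00691777, -0.01402302]), 'grasp_force': 0.0, 'gripper_width': 1.0013602496968361}
```

View pics/top1.png

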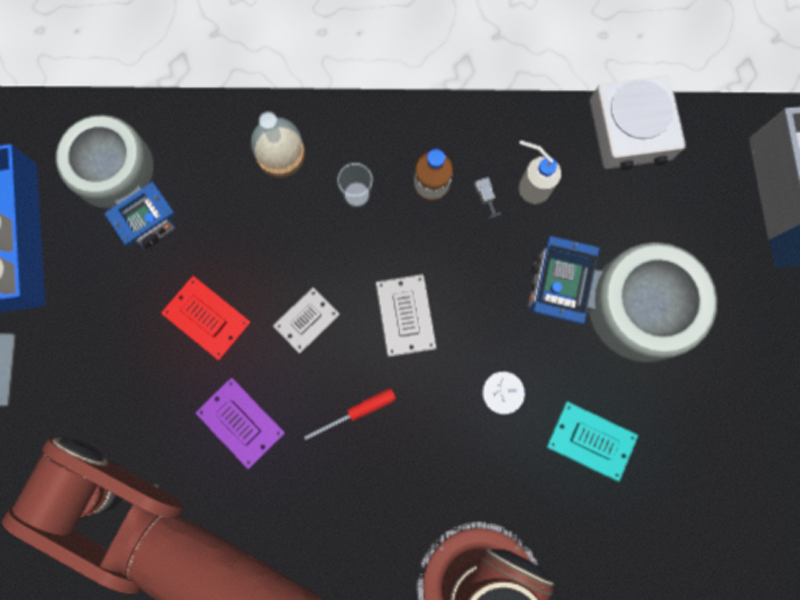

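View pics/scene1.png

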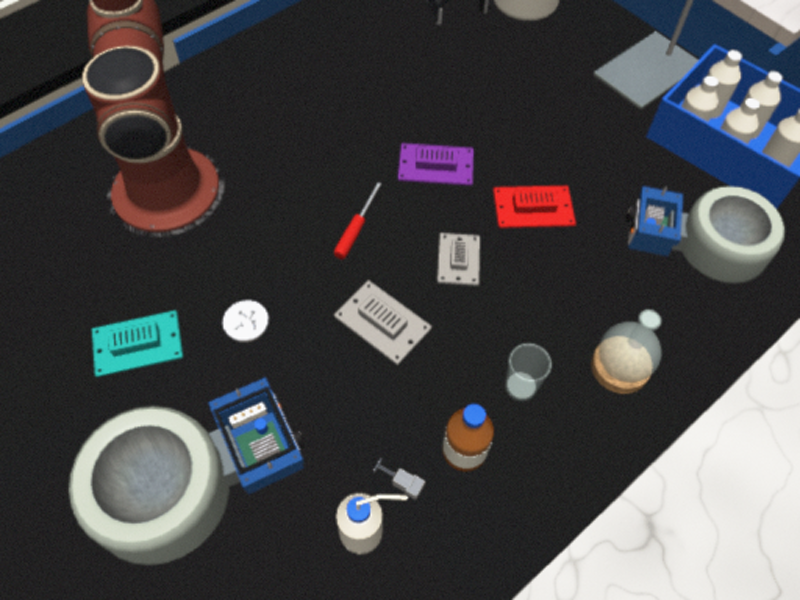

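Top view (800x600 px): there are five louvred plates. Bare aluminium at (406,315), measuring larger; bare aluminium at (306,320), smaller; red (206,317), purple (240,423) and turquoise (593,441). The one at (406,315) fits: bare metal and the larger of the two. The large mantle is at (655,300) with its box at (565,280). The mantle at upper left (100,160) is a smaller look-alike.

```bash
python3 - <<'E'
from h import *
z=np.load("top.npz"); im,d=z["im"],z["d"]; c=cam("top"); P=cloud(c,d)
hsv=cv2.cvtColor(im,cv2.COLOR_RGB2HSV)
def rect(m,zz):
    v,u=np.nonzero(m); W=world(c,np.c_[u,v],z=zz)[:,:2]
    r=cv2.minAreaRect(W.astype(np.float32)*1000); return r
for name,ctr in(("cover",(.511,.144)),("small",(.499,.331))):
    m=(abs(P[...,0]-ctr[0])<.11)&(abs(P[...,1]-ctr[1])<.09)&(hsv[...,2]>110)
    n,l,s,_=cv2.connectedComponentsWithStats(m.astype(np.uint8)); i=1+np.argmax(s[1:,4])
    print(name,rect(l==i,.004),s[i,4])
    h=(l==i)&(P[...,2]>.018); print(" hood z",np.median(P[...,2][h]),h.sum(), rect(h,.03) if h.sum()>10 else "")
m=(abs(P[...,0]-.545)<.12)&(abs(P[...,1]+.28)<.08)&(hsv[...,0]>95)&(hsv[...,0]<125)&(hsv[...,1]>120)&(P[...,2]>.075)&(P[...,2]<.1)
print("rim",rect(m,.088),m.sum(),np.median(P[...,2][m]))
a=cv2.resize(im[120:240,220:480,::-1],(780,360),interpolation=cv2.INTER_CUBIC)
z=np.load("scene.npz");b=cv2.resize(z["im"][230:330,100:230,::-1],(312,240),interpolation=cv2.INTER_CUBIC)
o=np.zeros((600,780,3),np.uint8);o[:360]=a;o[360:,:312]=b;cv2.imwrite("pics/crop1.png",o)
E
```

```text
cover ((513.733154296875, 138.4017333984375), (152.8861083984375, 98.55108642578125), 9.677464485168457) 1534
 hood z 0.029014401685668156 356 ((511.0855712890625, 137.85379028320312), (84.78300476074219, 39.602134704589844), 9.602508544921875)
small ((502.920654296875, 335.18743896484375), (78.82255554199219, 111.87673950195312), 44.88450622558594) 900
 hood z 0.023818413271960992 176 ((499.95513916015625, 333.3221435546875), (32.867286682128906, 53.599388122558594), 45.7302360534668)
rim ((621.7495727539062, -211.8914337158203), (28.791488647460938, 27.309093475341797), 73.86457824707031) 56 0.08743109680773975
```

View pics/crop1.png

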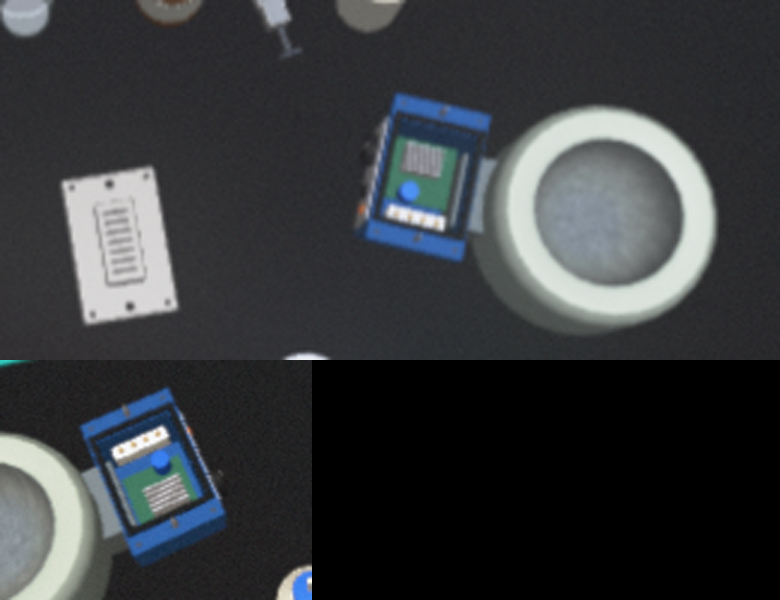

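The crop confirms it: the plain aluminium cover at crop (120,245), about 153x98 mm by measurement. The guide pins show at crop (447,110) and (417,238). I'll move above the cover now.

```bash
python3 -m inch '[[[-0.037,-0.027,0],[0,0,0],1],[[-0.037,-0.027,0],[0,0,0],1],[[-0.037,-0.027,0],[0,0,0],1],[[-0.037,-0.027,0],[0,0,0],1],[[-0.037,-0.027,0],[0,0,0],1],[[-0.037,-0.027,0],[0,0,0],1],[[-0.037,-0.027,0],[0,0,0],1],[[-0.037,-0.027,0],[0,0,0],1]]'
python3 -m inch '[[[-0.036,-0.028,0],[0,0,0],1],[[-0.036,-0.028,0],[0,0,0],1],[[-0.036,-0.028,0],[0,0,0],1],[[-0.036,-0.028,0],[0,0,0],1],[[0,0,0],[0,0,-0.125],1],[[0,0,0],[0,0,-0.125],1],[[0,0,0],[0,0,-0.125],1],[[0,0,0],[0,0,-0.125],1]]'
python3 -m inch '[[[0,0,0],[0,0,0],1]]'
cat >> h.py <<'E'
def goto(x,y,z=None,yaw=None):
    """print tool-axis shift and z-turn to TCP x,y,z with tool x heading yaw (deg)"""
    s=manip.state(); p=s["tool_pos"]; q=s["tool_rot"]; Rm=R.from_quat([q[1],q[2],q[3],q[0]]).as_matrix()
    t=np.array([x,y,p[2] if z is None else z]); h=np.degrees(np.arctan2(Rm[1,0],Rm[0,0]))
    print("t",round(s["time"],2),"tcp",p.round(4),"heading",h.round(2),"tilt",np.degrees(np.arccos(-Rm[2,2])).round(2),"shift",(Rm.T@(t-p)).round(4),
      "turnz",None if yaw is None else -np.radians((yaw-h+180)%360-180).round(4),"F",s["contact_force"].round(2),"j6",s["joint_pos"][5].round(2),"grip",s["gripper_width"].round(3),s["grasp_force"].round(1))
def holes(im,c,P,m,z): pass
E
python3 - <<'E'
from h import *
goto(.5125,.138,None,189.7)
im,d=manip.grab_frame("wrist"); c=cam("wrist"); np.savez("w1.npz",im=im,d=d,K=c[0],k=c[1],R=c[2],t=c[3])
print("campos",-c[2].T@c[3], proj(c,[.5125,.138,.03]))
cv2.imwrite("pics/w1.png",im[...,::-1])
P=cloud(c,d); 
hsv=cv2.cvtColor(im,cv2.COLOR_RGB2HSV)
m=(abs(P[...,0]-.5125)<.12)&(abs(P[...,1]-.138)<.1)&(hsv[...,2]>110)&(hsv[...,1]<60)&(P[...,2]<.04)&(d>0)
h=m&(P[...,2]>.022)
for mm,zz in((m&~h,.004),(h,.03)):
    v,u=np.nonzero(mm); W=world(c,np.c_[u,v],z=zz)[:,:2].astype(np.float32)*1000
    print(mm.sum(),np.median(P[...,2][mm]),cv2.minAreaRect(W))
E
```

```text
time: 1.4
tool_pos: [0.4138, 0.2887, 0.2567]
tool_rot: [0.0, 0.165, 0.986, 0.0]
contact_force: [0.6, 1.4, 0.6]
gripper_width: 0.999
grasp_force: 0.0
time: 2.2
tool_pos: [0.5128, 0.1372, 0.2564]
tool_rot: [0.0, -0.086, 0.996, 0.0]
contact_force: [0.7, 0.6, 0.2]
gripper_width: 0.997
grasp_force: 0.0
time: 2.3
tool_pos: [0.5128, 0.1374, 0.2564]
tool_rot: [0.0, -0.084, 0.996, 0.0]
contact_force: [0.2, 0.2, 0.1]
gripper_width: 0.998
grasp_force: 0.0Traceback (most recent call last):
  File "<stdin>", line 2, in <module>
  File "h.py", line 25, in goto
    "turnz",None if yaw is None else -np.radians((yaw-h+180)%360-180).round(4),"F",s["contact_force"].round(2),"j6",s["joint_pos"][5].round(2),"grip",s["gripper_width"].round(3),s["grasp_force"].round(1))
                                                                                                                                                      ^^^^^^^^^^^^^^^^^^^^^^^^
AttributeError: 'float' object has no attribute 'round'
```

```bash
sed -i 's/s\["gripper_width"\].round(3),s\["grasp_force"\].round(1)/round(s["gripper_width"],3),round(s["grasp_force"],1)/; /^def holes/d' h.py
python3 - <<'E'
from h import *
goto(.5125,.138,None,189.7)
im,d=manip.grab_frame("wrist"); c=cam("wrist"); np.savez("w1.npz",im=im,d=d,K=c[0],k=c[1],R=c[2],t=c[3])
print("campos",-c[2].T@c[3], proj(c,[.5125,.138,.03]))
cv2.imwrite("pics/w1.png",im[...,::-1])
P=cloud(c,d); 
hsv=cv2.cvtColor(im,cv2.COLOR_RGB2HSV)
m=(abs(P[...,0]-.5125)<.12)&(abs(P[...,1]-.138)<.1)&(hsv[...,2]>110)&(hsv[...,1]<60)&(P[...,2]<.04)&(d>0)
h=m&(P[...,2]>.022)
for mm,zz in((m&~h,.004),(h,.03)):
    v,u=np.nonzero(mm); W=world(c,np.c_[u,v],z=zz)[:,:2].astype(np.float32)*1000
    print(mm.sum(),np.median(P[...,2][mm]),cv2.minAreaRect(W))
E
```

```text
t 2.3 tcp [0.5128 0.1374 0.2564] heading -170.38 tilt 0.01 shift [ 0.0002  0.0007 -0.    ] turnz -0.0015 F [0.2  0.17 0.11] j6 -1.62 grip 0.998 0.0
campos [0.43107706 0.12427564 0.37375697] [[253.2592153  167.02103509]]
7834 0.003904966968939577 ((512.5127563476562, 139.95199584960938), (150.48544311523438, 97.43167114257812), 9.58543872833252)
2598 0.029848250205080668 ((511.95831298828125, 140.3714599609375), (82.94004821777344, 39.6268310546875), 9.55377197265625)
```

View pics/w1.png

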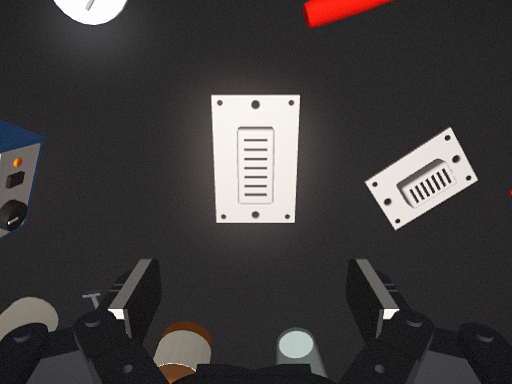

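Wrist view: the larger cover is centred at (255,158), with holes at (255,104) and (255,214). Its centre is (0.512, 0.140) at 9.6°, and the small cover lies to the right at (420,180). Next I look at the mantle before picking up.

```bash
python3 -m inch '[[[0.004,-0.047,0],[0,0,0],1],[[0.004,-0.047,0],[0,0,0],1],[[0.004,-0.047,0],[0,0,0],1],[[0.004,-0.047,0],[0,0,0],1],[[0.004,-0.047,0],[0,0,0],1],[[0.004,-0.047,0],[0,0,0],1],[[0.004,-0.047,0],[0,0,0],1],[[0.004,-0.047,0],[0,0,0],1]]'
python3 -m inch '[[[0.004,-0.05,0],[0,0,0],1],[[0,0,0],[0,0,0.13],1],[[0,0,0],[0,0,0.13],1],[[0,0,0],[0,0,0.13],1],[[0,0,0],[0,0,0],1],[[0,0,0],[0,0,0],1]]'
python3 - <<'E'
from h import *
goto(.545,-.29)
im,d=manip.grab_frame("wrist"); c=cam("wrist"); np.savez("w2.npz",im=im,d=d,K=c[0],k=c[1],R=c[2],t=c[3])
cv2.imwrite("pics/w2.png",cv2.resize(im[...,::-1],(800,600),interpolation=cv2.INTER_CUBIC))
for q in manip.look_for("wrist","pin_a")+manip.look_for("wrist","mantle"): print(q["point"],q["score"],proj(c,q["point"]))
E
```

```text
time: 3.15
tool_pos: [0.544, -0.2405, 0.2565]
tool_rot: [0.0, -0.083, 0.997, -0.0]
contact_force: [0.6, -0.3, 0.3]
gripper_width: 0.998
grasp_force: 0.0
time: 3.75
tool_pos: [0.5486, -0.2883, 0.2563]
tool_rot: [0.0, 0.11, 0.994, -0.0]
contact_force: [-0.2, 1.4, -0.1]
gripper_width: 1.004
grasp_force: 0.0
t 3.75 tcp [ 0.5486 -0.2883  0.2563] heading 167.38 tilt 0.0 shift [ 0.0031 -0.0024  0.    ] turnz None F [-0.23  1.39 -0.1 ] j6 -1.95 grip 1.004 0.0
[0.534, -0.2904, 0.0962] 0.73 [[246.86714971 169.73387845]]
[0.536, -0.2999, 0.0919] 0.94 [[237.07061644 172.95375262]]
```

View pics/w2.png

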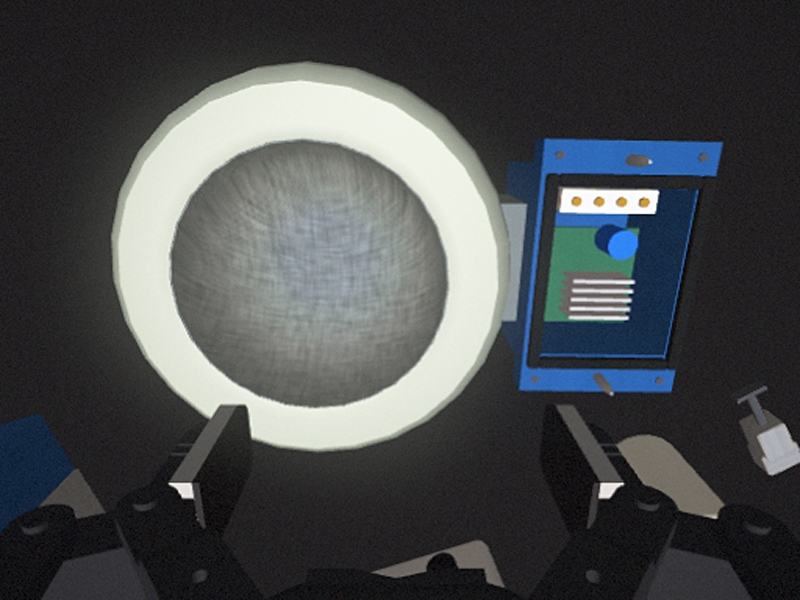

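Wrist view: the mantle's box lies to the right. Pin tips show at about (650,160) and (610,393) in the 800 px view, and the rim corners at (545,139), (722,142), (521,390) and (672,392). I'll measure the pins.

```bash
python3 - <<'E'
from h import *
z=np.load("w2.npz"); im,d=z["im"],z["d"]; c=(z["K"],z["k"],z["R"],z["t"]); P=cloud(c,d)
f=lambda a:(np.array(a,float)+.5)*.64-.5
tips=world(c,f([(651,160),(610,394)]),z=.110); base=world(c,f([(628,160),(597,376)]),z=.088)
print("tips",tips.round(4),np.linalg.norm(tips[0]-tips[1]),"mid",tips.mean(0).round(4),"ang",np.degrees(np.arctan2(*(tips[0]-tips[1])[[1,0]])))
print("base",base.round(4),np.linalg.norm(base[0]-base[1]),base.mean(0).round(4),"ang",np.degrees(np.arctan2(*(base[0]-base[1])[[1,0]])))
hsv=cv2.cvtColor(im,cv2.COLOR_RGB2HSV)
m=(hsv[...,0]>100)&(hsv[...,0]<120)&(hsv[...,1]>150)&(hsv[...,2]>90)&(abs(P[...,2]-.088)<.006)&(np.mgrid[:384,:512][1]>325)
v,u=np.nonzero(m); W=world(c,np.c_[u,v],z=.088)[:,:2].astype(np.float32)*1000
print("rim",m.sum(),np.median(P[...,2][m]),cv2.minAreaRect(W))
# housing top ring
m=(P[...,2]>.112)&(P[...,2]<.124)&(np.mgrid[:384,:512][1]<330)&(np.mgrid[:384,:512][0]<290)&(d>0)
v,u=np.nonzero(m); W=world(c,np.c_[u,v],z=.118)[:,:2].astype(np.float32)*1000
print("ring",cv2.minEnclosingCircle(W))
cv2.imwrite("pics/w2c.png",cv2.resize(im[80:265,325:470,::-1],(470,600),interpolation=cv2.INTER_CUBIC))
goto(.5122,.1402,None,189.57)
E
```

```text
tips [[ 0.5066 -0.148   0.11  ]
 [ 0.6338 -0.1794  0.11  ]] 0.130989584780796 mid [ 0.5702 -0.1637  0.11  ] ang 166.10106189710393
base [[ 0.5072 -0.15    0.088 ]
 [ 0.6332 -0.1787  0.088 ]] 0.12928373945925062 [ 0.5702 -0.1644  0.088 ] ang 167.16495585606137
rim 4328 0.08775105108695189 ((570.1117553710938, -163.71751403808594), (96.73753356933594, 149.64796447753906), 76.56501770019531)
ring ((528.9633178710938, -329.1774597167969), 102.9911117553711)
t 3.9 tcp [ 0.5486 -0.2882  0.2564] heading 167.35 tilt 0.0 shift [ 0.1293  0.4101 -0.    ] turnz -0.3878 F [ 0.45 -0.13 -0.12] j6 -1.95 grip 1.002 0.0
```

View pics/w2c.png

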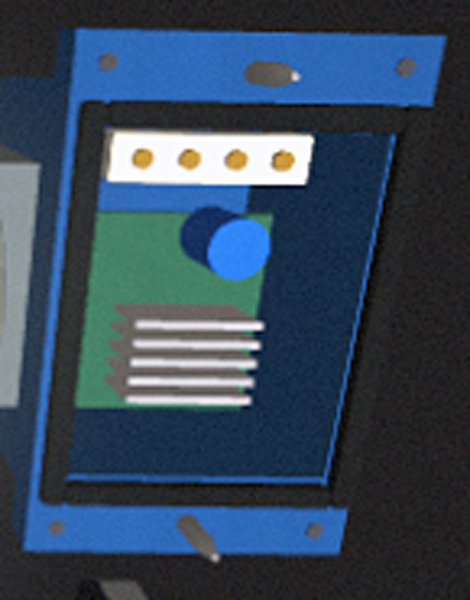

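The box opening centre is (0.570, -0.164) with its long axis at 166.5°. The rim fit (149.6 x 96.7), the height of 87.8 mm and the pin spacing of 130 mm all check. Back to the cover to grasp it.

```bash
python3 -m inch '[[[0.0144,0.0456,0],[0,0,0],1],[[0.0144,0.0456,0],[0,0,0],1],[[0.0144,0.0456,0],[0,0,0],1],[[0.0144,0.0456,0],[0,0,0],1],[[0.0144,0.0456,0],[0,0,0],1],[[0.0144,0.0456,0],[0,0,0],1],[[0.0144,0.0456,0],[0,0,0],1],[[0.0144,0.0456,0],[0,0,0],1]]'
python3 -m inch '[[[0.0144,0.0456,0],[0,0,0],1],[[0,0,0.04],[0,0,-0.13],1],[[0,0,0.04],[0,0,-0.13],1],[[0,0,0.04],[0,0,-0.13],1],[[0,0,0.03],[0,0,0],1],[[0,0,0],[0,0,0],1],[[0,0,0],[0,0,0],1]]'
python3 -c "
from h import *
goto(.5122,.1402,.031,189.57)"
```

```text
time: 4.7
tool_pos: [0.5159, 0.0948, 0.2567]
tool_rot: [0.001, 0.11, 0.994, 0.0]
contact_force: [0.7, 0.3, 0.1]
gripper_width: 0.997
grasp_force: 0.0
time: 5.4
tool_pos: [0.5125, 0.1405, 0.1067]
tool_rot: [-0.0, -0.084, 0.996, -0.0]
contact_force: [0.8, 0.3, 1.2]
gripper_width: 1.0
grasp_force: 0.0
t 5.4 tcp [0.5125 0.1405 0.1067] heading -170.35 tilt 0.02 shift [ 0.0003 -0.0003  0.0757] turnz 0.0014 F [0.8  0.29 1.15] j6 -1.61 grip 1.0 0.0
```

```bash
python3 -m inch '[[[0,0,0.03],[0,0,0],1],[[0,0,0.025],[0,0,0],1],[[0,0,0.015],[0,0,0],1],[[0,0,0.0055],[0,0,0],1],[[0,0,0],[0,0,0],1]]'
python3 -m inch '[[[0,0,0],[0,0,0],0],[[0,0,0],[0,0,0],0],[[0,0,0],[0,0,0],0],[[0,0,0],[0,0,0],0],[[0,0,0],[0,0,0],0],[[0,0,0],[0,0,0],0],[[0,0,0],[0,0,0],0],[[0,0,0],[0,0,0],0]]'
```

```text
time: 5.9
tool_pos: [0.513, 0.1405, 0.0315]
tool_rot: [0.0, -0.084, 0.996, 0.0]
contact_force: [-0.2, 0.9, 0.6]
gripper_width: 0.998
grasp_force: 0.0
time: 6.7
tool_pos: [0.5134, 0.1406, 0.032]
tool_rot: [0.001, -0.084, 0.996, 0.0]
contact_force: [0.2, 0.3, 4.9]
gripper_width: 0.454
grasp_force: 63.8
```

```bash
python3 -m inch '[[[0,0,-0.005],[0,0,0],0],[[0,0,-0.015],[0,0,0],0],[[0,0,-0.03],[0,0,0],0],[[0,0,-0.03],[0,0,0.1],0],[[0,0,-0.03],[0,0,0.1],0],[[0,0,-0.03],[0,0,0.1],0],[[0,0,-0.02],[0,0,0.1],0],[[0,0,0],[0,0,0],0]]'
python3 - <<'E'
from h import *
goto(.5702,-.1638,None,166.5)
im,d=manip.grab_frame("wrist"); c=cam("wrist"); np.savez("w3.npz",im=im,d=d,K=c[0],k=c[1],R=c[2],t=c[3])
cv2.imwrite("pics/w3.png",cv2.resize(im[...,::-1],(800,600),interpolation=cv2.INTER_CUBIC))
E
```

```text
time: 7.5
tool_pos: [0.5142, 0.1407, 0.1953]
tool_rot: [0.004, 0.116, 0.993, 0.001]
contact_force: [0.3, -0.3, -3.1]
gripper_width: 0.458
grasp_force: 63.0
t 7.5 tcp [0.5142 0.1407 0.1953] heading 166.73 tilt 0.42 shift [-1.243e-01 -2.836e-01  1.000e-04] turnz 0.0041 F [ 0.32 -0.28 -3.15] j6 -1.21 grip 0.458 63.0
```

View pics/w3.png

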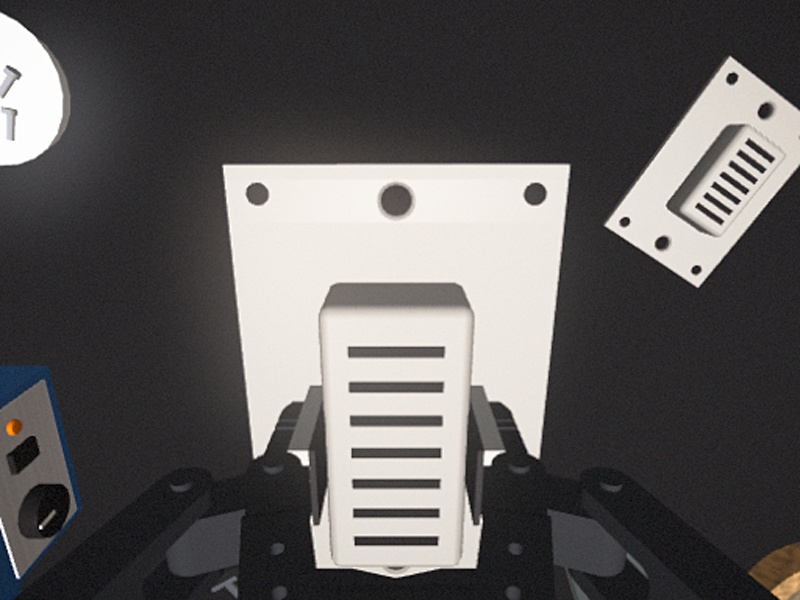

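The cover is held square: near hole at (396,200) and the hood between the pads. I'll measure the held plate's tilt and offset.

```bash
python3 - <<'E'
from h import *
z=np.load("w3.npz"); im,d=z["im"],z["d"]; c=(z["K"],z["k"],z["R"],z["t"]); P=cloud(c,d)
f=lambda a:(np.array(a,float)+.5)*.64-.5
s=manip.state(); q=s["tool_rot"]; T=R.from_quat([q[1],q[2],q[3],q[0]]).as_matrix(); p=s["tool_pos"]
L=(P-p)@T   # tool frame
v,u=np.mgrid[:384,:512]
m=(v>108)&(v<270)&(im.min(2)>150)&(d>0)&(abs(L[...,2]-.028)<.009)&(u>140)&(u<370)
X=L[m]; A=np.c_[X[:,0],X[:,1],np.ones(len(X))]; co=np.linalg.lstsq(A,X[:,2],rcond=None)[0]
print("plate plane tool frame slope deg x,y",np.degrees(co[:2]).round(2),"z at centre",co[2].round(4),m.sum())
Xw=P[m]; cw=np.linalg.lstsq(np.c_[Xw[:,0],Xw[:,1],np.ones(len(Xw))],Xw[:,2],rcond=None)[0]; print("world slope deg",np.degrees(cw[:2]).round(2), "z top min/max",np.percentile(Xw[:,2],[2,50,98]).round(4))
zt=cw@[p[0],p[1],1]
pts=world(c,f([(396,200),(257,194),(535,194),(223,164),(570,164)]),z=np.median(Xw[:,2])-0.000)
print("hole, screwholes, corners in tool frame:\n",((pts-p)@T).round(4))
h=(im.min(2)>150)&(abs(L[...,2]-.002)<.006)&(u>200)&(u<310)&(v>180)&(d>0)
print("hood top tool frame y centre", np.percentile(L[h][:,1],[2,98]),"z",np.median(L[h][:,2]),"x",np.percentile(L[h][:,0],[1,99]))
E
```

```text
plate plane tool frame slope deg x,y [-0.1  0. ] z at centre 0.0283 22840
world slope deg [0.09 0.04] z top min/max [0.163  0.1643 0.1656]
hole, screwholes, corners in tool frame:
 [[ 0.0656  0.0002  0.0281]
 [ 0.0673 -0.0388  0.0281]
 [ 0.0673  0.0393  0.0282]
 [ 0.0754 -0.0475  0.028 ]
 [ 0.0755  0.0483  0.0281]]
hood top tool frame y centre [-0.01831314  0.01901173] z 0.0023916941303877295 x [-0.03943928  0.04144502]
```

```bash
python3 -m inch '[[[-0.01,-0.022,0],[0,0,0],0],[[-0.019,-0.043,0],[0,0,0],0],[[-0.019,-0.043,0],[0,0,0],0],[[-0.019,-0.043,0],[0,0,0],0],[[-0.019,-0.043,0],[0,0,0],0],[[-0.019,-0.043,0],[0,0,0],0],[[-0.019,-0.043,0],[0,0,0],0]]'
python3 -m inch '[[[0,-0.004,0.01],[0,0,0],0],[[0,0,0.015],[0,0,0],0],[[0,0,0.01],[0,0,0],0],[[0,0,0],[0,0,0],0],[[0,0,0],[0,0,0],0],[[0,0,0],[0,0,0],0]]'
python3 - <<'E'
from h import *
goto(.5707,-.164,.145,166.5)
for n in("top","scene","wrist"):
    im,d=manip.grab_frame(n); c=cam(n); np.savez(n+"4.npz",im=im,d=d,K=c[0],k=c[1],R=c[2],t=c[3])
    if n=="scene": a=cv2.resize(im[230:330,80:230,::-1],(600,400),interpolation=cv2.INTER_CUBIC)
    if n=="wrist": b=cv2.resize(im[60:200,120:390,::-1],(386,200),interpolation=cv2.INTER_CUBIC)
o=np.zeros((600,600,3),np.uint8);o[:400]=a;o[400:,:386]=b;cv2.imwrite("pics/c4.png",o)
goto(.5707,-.164,.145,166.5)
E
```

```text
time: 8.25
tool_pos: [0.5675, -0.1619, 0.1881]
tool_rot: [-0.002, 0.115, 0.993, 0.001]
contact_force: [-0.3, 0.3, -2.1]
gripper_width: 0.454
grasp_force: 63.0
time: 8.85
tool_pos: [0.5682, -0.1636, 0.1563]
tool_rot: [0.0, 0.115, 0.993, -0.0]
contact_force: [-0.6, 0.5, -1.3]
gripper_width: 0.457
grasp_force: 62.9
t 8.85 tcp [ 0.5682 -0.1636  0.1563] heading 166.81 tilt 0.05 shift [-0.0025  0.0002  0.0113] turnz 0.0055 F [-0.57  0.53 -1.34] j6 -1.75 grip 0.457 62.9
t 9.0 tcp [ 0.5684 -0.1642  0.1568] heading 166.76 tilt 0.09 shift [-0.0022  0.0007  0.0118] turnz 0.0046 F [-0.32  0.47 -2.58] j6 -1.75 grip 0.454 62.9
```

View pics/c4.png

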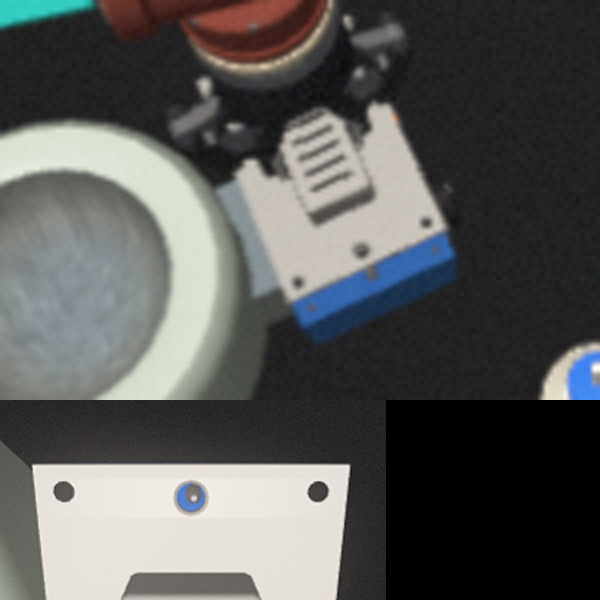

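The wrist crop shows the pin tip already visible through the near hole (tip at (193,494), hole centre (190,497)). The scene crop shows the plate above the box, offset a few mm. I'll measure the residual.

```bash
python3 - <<'E'
from h import *
z=np.load("wrist4.npz"); im,d=z["im"],z["d"]; c=(z["K"],z["k"],z["R"],z["t"])
s=manip.state(); q=s["tool_rot"]; T=R.from_quat([q[1],q[2],q[3],q[0]]).as_matrix(); p=s["tool_pos"]
w=lambda u,v,zz:(world(c,[(u,v)],z=zz)[0])
cr=im[115:140,240:268].astype(int); bl=(cr[...,2]-cr[...,0]>40); 
# hole: non-plate pixels
np_=(cr.min(2)<135); n,l,st,ce=cv2.connectedComponentsWithStats(np_.astype(np.uint8)); i=1+np.argmax(st[1:,4]); hc=ce[i]+[240,115]; print("hole px",hc,st[i])
pk=np_&(cr.max(2)-cr.min(2)<30)&(cr.max(2)>170); print("bright")
hv=w(*hc,p[2]-.0303); tp=w(255.3,125.7,.110)
print("hole tool",((hv-p)@T).round(4),"tip world",tp.round(4),"tip tool",((tp-p)@T).round(4))
cv2.imwrite("pics/c5.png",cv2.resize(im[108:148,228:280,::-1],(520,400),interpolation=cv2.INTER_CUBIC))
E
```

```text
hole px [253.03082192 127.87328767] [  4   3  20  21 292]
bright
hole tool [0.0653 0.0001 0.0302] tip world [ 0.506  -0.1482  0.11  ] tip tool [0.0645 0.0012 0.0467]
```

View pics/c5.png

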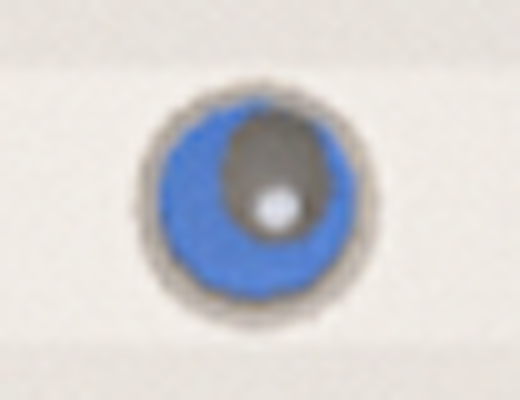

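Pin tip at (277,208) against the hole centre at (255,205) in the enlarged crop. The required correction agrees with the rim fit: about -2.1 mm in x, +0.9 mm in y and 0.005 rad.

```bash
python3 -m inch '[[[-0.0021,0.0009,0],[0,0,0.0045],0],[[0,0,0.005],[0,0,0],0],[[0,0,0.003],[0,0,0],0],[[0,0,0],[0,0,0],0],[[0,0,0],[0,0,0],0],[[0,0,0],[0,0,0],0]]'
python3 - <<'E'
from h import *
goto(.5707,-.164,.1238,166.5)
im,d=manip.grab_frame("wrist"); c=cam("wrist")
s=manip.state(); q=s["tool_rot"]; T=R.from_quat([q[1],q[2],q[3],q[0]]).as_matrix(); p=s["tool_pos"]
hc=proj(c,p+T@[.0653,.0001,.0302]); tp=proj(c,p+T@np.array([.0653,.0001,p[2]-.110])); print("hole px",hc,"ideal tip px",tp)
cr=cv2.resize(im[108:148,228:280],(520,400),interpolation=cv2.INTER_CUBIC); b=cr.min(2).astype(float); m=np.zeros_like(b,bool); m[110:320,170:350]=1
hs=cv2.cvtColor(cr,cv2.COLOR_RGB2HSV); g=m&(hs[...,1]<60)&(((np.mgrid[:400,:520][1]-255)**2+(np.mgrid[:400,:520][0]-205)**2)<85**2)
gb=g&(b>b[g].mean()+35); v,u=np.nonzero(gb); print("tip px",u.mean()/10+227.55,v.mean()/10+107.55,len(u))
E
```

```text
time: 9.6
tool_pos: [0.5701, -0.1641, 0.1478]
tool_rot: [0.0, 0.118, 0.993, -0.0]
contact_force: [-0.0, -0.6, -2.3]
gripper_width: 0.457
grasp_force: 62.9
t 9.6 tcp [ 0.5701 -0.1641  0.1478] heading 166.46 tilt 0.0 shift [-0.0005  0.0002  0.024 ] turnz -0.0008 F [-0.03 -0.64 -2.34] j6 -1.74 grip 0.457 62.9
hole px [[252.94315893 127.96190242]] ideal tip px [[252.95720216 125.97937818]]
tip px 253.7809887193099 127.27574651625747 1507
```

```bash
python3 -m inch '[[[-0.0005,0.0003,0.002],[0,0,0],0],[[0,0,0.003],[0,0,0],0],[[0,0,0.003],[0,0,0],0],[[0,0,0.002],[0,0,0],0],[[0,0,0],[0,0,0],0]]'
```

```text
time: 10.15
tool_pos: [0.5703, -0.1637, 0.1371]
tool_rot: [-0.001, 0.118, 0.993, 0.0]
contact_force: [0.8, 0.8, -1.6]
gripper_width: 0.451
grasp_force: 62.9
```

No contact yet, with the tips inside the holes (underside about 105 mm). Continuing down.

```bash
python3 -m inch '[[[0,0,0.002],[0,0,0],0],[[0,0,0.002],[0,0,0],0],[[0,0,0.002],[0,0,0],0],[[0,0,0],[0,0,0],0],[[0,0,0],[0,0,0],0]]'
python3 -c "
from h import *
goto(.5707,-.164,.1238,166.5)"
```

```text
time: 10.65
tool_pos: [0.5706, -0.1639, 0.1317]
tool_rot: [-0.0, 0.118, 0.993, 0.0]
contact_force: [0.6, 0.5, -2.0]
gripper_width: 0.455
grasp_force: 62.9
t 10.65 tcp [ 0.5706 -0.1639  0.1317] heading 166.46 tilt 0.01 shift [-0.0001 -0.0001  0.0079] turnz -0.0007 F [ 0.56  0.47 -2.02] j6 -1.74 grip 0.455 62.9
```

```bash
python3 -m inch '[[[0,0,0.0015],[0,0,0],0],[[0,0,0.0015],[0,0,0],0],[[0,0,0.001],[0,0,0],0],[[0,0,0],[0,0,0],0],[[0,0,0],[0,0,0],0],[[0,0,0],[0,0,0],0]]'
python3 -m inch '[[[0,0,0.0005],[0,0,0],0],[[0,0,0.0005],[0,0,0],0],[[0,0,0],[0,0,0],0],[[0,0,0],[0,0,0],0],[[0,0,0],[0,0,0],0]]'
```

```text
time: 11.25
tool_pos: [0.5707, -0.1639, 0.1279]
tool_rot: [0.0, 0.118, 0.993, -0.0]
contact_force: [-0.3, 0.5, -2.3]
gripper_width: 0.454
grasp_force: 62.9
time: 11.75
tool_pos: [0.5707, -0.1639, 0.1269]
tool_rot: [0.0, 0.118, 0.993, -0.0]
contact_force: [0.1, -0.4, -1.4]
gripper_width: 0.453
grasp_force: 63.0
```

Contact with the seal is just beginning. Pressing on slowly in 0.5 mm rows.

```bash
python3 -m inch '[[[0,0,0.0005],[0,0,0],0],[[0,0,0.0005],[0,0,0],0],[[0,0,0.0005],[0,0,0],0],[[0,0,0],[0,0,0],0],[[0,0,0],[0,0,0],0],[[0,0,0],[0,0,0],0]]'
python3 -m inch '[[[0,0,0.0005],[0,0,0],0],[[0,0,0.0005],[0,0,0],0],[[0,0,0],[0,0,0],0],[[0,0,0],[0,0,0],0],[[0,0,0],[0,0,0],0]]'
```

```text
time: 12.35
tool_pos: [0.5708, -0.1639, 0.1257]
tool_rot: [0.0, 0.118, 0.993, -0.0]
contact_force: [-1.9, 0.1, 2.8]
gripper_width: 0.456
grasp_force: 63.5
time: 12.85
tool_pos: [0.5708, -0.1639, 0.1248]
tool_rot: [0.0, 0.118, 0.993, -0.0]
contact_force: [-3.0, 1.7, 5.6]
gripper_width: 0.454
grasp_force: 63.8
```

```bash
python3 -m inch '[[[0.0004,0,0.0005],[0,0,0],0],[[0,0,0.0004],[0,0,0],0],[[0,0,0],[0,0,0],0],[[0,0,0],[0,0,0],0],[[0,0,0],[0,0,0],0],[[0,0,0],[0,0,0],0]]'
python3 -c "
from h import *
goto(.5707,-.164,.1238,166.5); print(manip.state()['ft_torque'])"
```

```text
time: 13.45
tool_pos: [0.5707, -0.1639, 0.1245]
tool_rot: [0.001, 0.118, 0.993, -0.0]
contact_force: [-3.5, 1.6, 6.4]
gripper_width: 0.453
grasp_force: 63.9
t 13.45 tcp [ 0.5707 -0.1639  0.1245] heading 166.46 tilt 0.07 shift [ 0.     -0.0001  0.0007] turnz -0.0006 F [-3.48  1.56  6.38] j6 -1.74 grip 0.453 63.9
[ 0.19676246  0.52574677 -0.02718051]
```

```bash
python3 -m inch '[[[0.0004,0,0],[0,0,0],0],[[0.0004,0,0],[0,0,0],0],[[0,0,0],[0,0,0],0],[[0,0,0],[0,0,0],0],[[0,0,0],[0,0,0],0]]'
```

```text
time: 13.95
tool_pos: [0.5707, -0.1639, 0.1247]
tool_rot: [0.002, 0.118, 0.993, -0.0]
contact_force: [-1.0, 1.0, 5.7]
gripper_width: 0.454
grasp_force: 63.9
```

Lateral load is relieved. Pressing on towards +10 N.

```bash
python3 -m inch '[[[0.0002,0,0.0005],[0,0,0],0],[[0.0002,0,0.0005],[0,0,0],0],[[0,0,0],[0,0,0],0],[[0,0,0],[0,0,0],0],[[0,0,0],[0,0,0],0],[[0,0,0],[0,0,0],0]]'
python3 -c "
from h import *
goto(.5707,-.164,.1238,166.5); print(manip.state()['ft_torque'])"
```

```text
time: 14.55
tool_pos: [0.5707, -0.1639, 0.1243]
tool_rot: [0.002, 0.118, 0.993, -0.0]
contact_force: [0.2, 1.4, 5.7]
gripper_width: 0.455
grasp_force: 64.0
t 14.55 tcp [ 0.5707 -0.1639  0.1243] heading 166.46 tilt 0.24 shift [-0.0001 -0.0001  0.0005] turnz -0.0007 F [0.22 1.35 5.7 ] j6 -1.74 grip 0.455 64.0
[0.21182773 0.12271001 0.00872978]
```

```bash
cat >> h.py <<'E'
def level():
    s=manip.state(); q=s["tool_rot"]; Rm=R.from_quat([q[1],q[2],q[3],q[0]]).as_matrix()
    print("level turn x,y",np.cross([0,0,1],Rm.T@[0,0,-1])[:2].round(4))
E
python3 - <<'E'
from h import *
level()
im,d=manip.grab_frame("wrist"); c=cam("wrist"); s=manip.state(); P=cloud(c,d)
v,u=np.mgrid[:384,:512]
m=(v>108)&(v<270)&(im.min(2)>150)&(d>0)&(abs(P[...,2]-.096)<.006)&(u>140)&(u<370)
q=s["tool_rot"]; T=R.from_quat([q[1],q[2],q[3],q[0]]).as_matrix(); L=(P[m]-s["tool_pos"])@np.array(T)
A=np.c_[L[:,:2],np.ones(len(L))]; co=np.linalg.lstsq(A,L[:,2],rcond=None)[0]; print("plate in tool slopes deg",np.degrees(co[:2]).round(2),"z",co[2],m.sum())
A=np.c_[P[m][:,:2],np.ones(m.sum())]; co=np.linalg.lstsq(A,P[m][:,2],rcond=None)[0]; print("plate in world slopes deg",np.degrees(co[:2]).round(2),"z top at centre",co@[.5702,-.1638,1])
cv2.imwrite("pics/c6.png",cv2.resize(im[60:260,120:390,::-1],(675,500),interpolation=cv2.INTER_CUBIC))
E
```

```text
level turn x,y [-0.0001  0.0042]
plate in tool slopes deg [-0.22  0.02] z 0.028270356493715655 22810
plate in world slopes deg [ 0.01 -0.02] z top at centre 0.09603917521021967
```

View pics/c6.png

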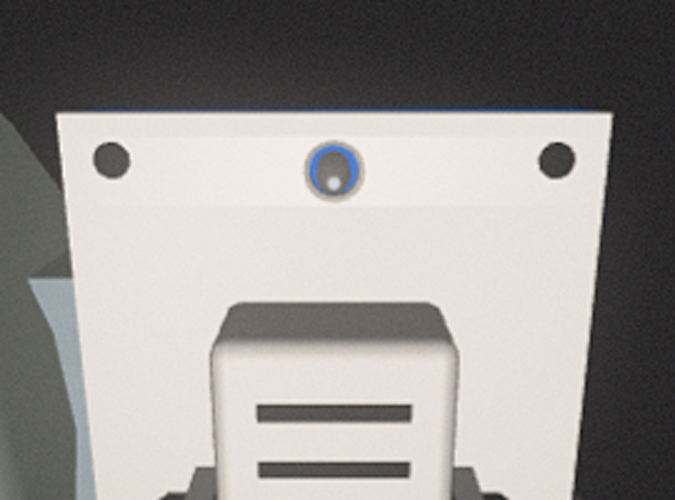

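The pin stands centred in the hole at (335,172). The plate is level to 0.02° with its underside at 92.0 mm, so it is seated. A bit more push.

```bash
python3 -m inch '[[[0,0,0.0004],[0,0,0],0],[[0,0,0.0004],[0,0,0],0],[[0,0,0],[0,0,0],0],[[0,0,0],[0,0,0],0],[[0,0,0],[0,0,0],0],[[0,0,0],[0,0,0],0]]'
python3 -m inch '[[[0,0,0],[0,0,0],0]]'; python3 -c "
from h import *
level()"
```

```text
time: 15.2
tool_pos: [0.5707, -0.1639, 0.1239]
tool_rot: [0.002, 0.118, 0.993, -0.0]
contact_force: [-0.8, 1.1, 9.0]
gripper_width: 0.459
grasp_force: 64.1
time: 15.3
tool_pos: [0.5707, -0.1639, 0.1239]
tool_rot: [0.002, 0.118, 0.993, -0.0]
contact_force: [-2.0, 1.7, 8.1]
gripper_width: 0.455
grasp_force: 64.1
level turn x,y [-0.0001  0.0041]
```

```bash
python3 -m inch '[[[0.0002,0,0.0004],[0,0,0],0],[[0,0,0],[0,0,0],0],[[0,0,0],[0,0,0],0],[[0,0,0],[0,0,0],0],[[0,0,0],[0,0,0],0],[[0,0,0],[0,0,0],0]]'
python3 -m inch '[[[0,0,0],[0,0,0],0]]';python3 -m inch '[[[0,0,0],[0,0,0],0]]';python3 -m inch '[[[0,0,0],[0,0,0],0]]'
```

```text
time: 15.9
tool_pos: [0.5706, -0.1639, 0.1237]
tool_rot: [0.002, 0.118, 0.993, -0.0]
contact_force: [-1.7, 1.1, 9.3]
gripper_width: 0.457
grasp_force: 64.2
time: 16.0
tool_pos: [0.5706, -0.1639, 0.1237]
tool_rot: [0.002, 0.118, 0.993, -0.0]
contact_force: [-2.3, 0.8, 8.2]
gripper_width: 0.456
grasp_force: 64.2
time: 16.1
tool_pos: [0.5707, -0.1639, 0.1237]
tool_rot: [0.002, 0.118, 0.993, -0.0]
contact_force: [-1.8, 1.4, 9.6]
gripper_width: 0.455
grasp_force: 64.2
time: 16.2
tool_pos: [0.5707, -0.1639, 0.1237]
tool_rot: [0.002, 0.118, 0.993, -0.0]
contact_force: [-0.9, 1.5, 9.2]
gripper_width: 0.458
grasp_force: 64.2
```

```bash
python3 -m inch '[[[0.0001,0,0.0003],[0,0,0],0],[[0,0,0],[0,0,0],0],[[0,0,0],[0,0,0],0],[[0,0,0],[0,0,0],0],[[0,0,0],[0,0,0],0],[[0,0,0],[0,0,0],0]]'
for i in 1 2 3 4 5; do python3 -m inch '[[[0,0,0],[0,0,0],0],[[0,0,0],[0,0,0],0],[[0,0,0],[0,0,0],0],[[0,0,0],[0,0,0],0],[[0,0,0],[0,0,0],0],[[0,0,0],[0,0,0],0],[[0,0,0],[0,0,0],0],[[0,0,0],[0,0,0],0]]' | egrep 'time|pos|contact'; done
python3 - <<'E'
from h import *
level()
im,d=manip.grab_frame("wrist"); c=cam("wrist"); P=cloud(c,d)
v,u=np.mgrid[:384,:512]
m=(v>108)&(v<270)&(im.min(2)>150)&(d>0)&(abs(P[...,2]-.096)<.006)&(u>140)&(u<370)
A=np.c_[P[m][:,:2],np.ones(m.sum())]; co=np.linalg.lstsq(A,P[m][:,2],rcond=None)[0]; print("plate in world slopes deg",np.degrees(co[:2]).round(2),"underside at centre",co@[.5702,-.1638,1]-.004)
E
```

```text
time: 16.8
tool_pos: [0.5707, -0.1639, 0.1235]
tool_rot: [0.002, 0.118, 0.993, -0.0]
contact_force: [-0.8, 2.2, 9.9]
gripper_width: 0.455
grasp_force: 64.3
time: 17.6
tool_pos: [0.5707, -0.1639, 0.1236]
contact_force: [-2.1, 1.4, 9.3]
time: 18.4
tool_pos: [0.5707, -0.1639, 0.1235]
contact_force: [-1.3, 2.9, 9.4]
time: 19.2
tool_pos: [0.5706, -0.1639, 0.1236]
contact_force: [-1.4, 1.6, 10.5]
time: 20.0
tool_pos: [0.5706, -0.1639, 0.1236]
contact_force: [-0.9, 0.6, 9.9]
time: 20.8
tool_pos: [0.5707, -0.1639, 0.1236]
contact_force: [-1.1, 1.7, 9.9]
level turn x,y [-0.0002  0.0048]
plate in world slopes deg [-0.   -0.02] underside at centre 0.09128168201961587
```

The push has been steady at about 9.8 N for 4 s. The underside is at 91.3 mm (seal height 3.3 of 7 mm), and the plate is flat and still gripped.

```bash
python3 -c "
from plant import manip
print(manip.job_done())"
```

```text
the job is handed in; nothing more can be done
None
```

The larger cover is seated flat over both guide pins and still gripped, held down with a steady push of about 10 N for over 4 s; the seal is at about half its height (3.3 of 7 mm), and the job is handed in.

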